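# Put the spare knob away in the push-to-open drawer

## Task

Push the handleless drawer front in until its touch latch lets go and the drawer springs ajar, stand the spare black control knob upright in the drawer, and push the front in again so that it latches and stays shut. Press with care, never harder than 15 N, because the latch needs a different depth in every unit and the thin front dents; leave the other things on the bench where they are.

Things in the scene. Friction and masses are not known exactly. Their poses are not given: they have to be found in the camera images.
- unit: low steel drawer unit fixed on the bench, 260 deep (x) x 220 wide (y) x 84 high; origin at the centre of its underside, x axis points inward, from drawer front to back. Handleless drawer at its -x end. Its push-push touch latch has a firm stop: slow pushing (10-15 mm/s) takes 4 to 8 N up to the stop, then climbs steeply, about 4 N/mm. At 10-12 N the latch has worked: draw back.
- drawer (a joint): m the drawer stands out: 0 latched, 0.080 ajar (end of travel), negative pushed past shut (to -0.023). A spring pushes it out: 5 N shut, 3 N ajar. To unlatch, push it 6 to 19 mm past 0 (unknown, differs per unit; firm stop 1 mm deeper, same both times) and let go: it springs ajar. To latch, push it from ajar to 7 mm or more past 0 and let go: it returns to 0 and stays.
- drawer_front (a point): centre of the outer face of the drawer's front panel, 45 above the bench; moves with the drawer, axes as the unit's. Flat thin steel panel 220 wide, 10 thick, 8 to 82 above the bench; must never feel over 15 N: touch it slowly (it moves like 1.6 kg). Drawer shut: 22 gap between its back and the unit's body; ajar: 102 gap, open to above.
- drawer_floor (a point): centre of the drawer's inner floor (rubber mat), 12 above the bench, 96 along +x from drawer_front; moves with the drawer, axes as the unit's. Inside 167 along x, 184 along y, side walls 37 high. Ajar, the floor open to above runs from 86 mm on the -x side of this point up to 16 mm on its +x side; the rest is under the unit's top.
- knob: loose spare control knob, black plastic, 60 g: round skirt 44 diameter and 10 high, above it a nearly straight round grip 33 to 30 diameter up to 42 high, white pointer line on top; origin at the centre of its underside, z up. It stands on the bench and is gripped round its upper part.
- shaker: bystander: round steel shaker, 42 diameter, 64 high, origin under its centre; leave alone.
- ramekin: bystander: white ceramic bowl, 68 diameter, 38 high, origin under its centre; leave alone.
- tape: bystander: blue roll of tape lying flat, 96 diameter, 24 high, origin under its centre; leave alone.
There are look-alikes about, which are no part of the job. Of the things shaped like the knob, the black one is meant.

How it is judged:
By the outcome, as a careful person would: the job done as asked, in the order asked, and still so for the second after the job is handed in, with the robot touching nothing.
It also fails if it takes over 72 s, if anything falls off the work surface, if the arm or the gripper's body presses on something with over 40 N, if the wrist force passes 120 N, or if a joint passes its speed limit or range.

## Robot

A 7-joint arm with a two-finger parallel gripper is mounted at the origin on the work surface. World frame = base frame: x ahead of the robot, y to its left, z up, the work surface at z = 0. Lengths are in m, angles in rad, forces in N, time in s.
With the tool pointing down it reaches from about 0.35 to 0.9 m from the base axis. Payload 8.1 kg.
Tool frame: the origin (TCP) lies on the centre line of the jaws, within the pads' length; the fingertips stand 19 mm ahead of it and the grasp point (between the pads) is the TCP; z points along the fingers, y is the direction in which the jaws open and shut (so a half turn about z gives the same grasp; the last joint's range is limited). The gripper opens to 92 mm and grips with 3 to 60 N. Pads are 19 mm wide; open, the fingers measure 130 mm over their backs; the gripper's body (75 mm by 190 mm) begins 47 mm behind the grasp point.
Start: joints at [-1.443, 0.434, 0.025, 1.573, -0.012, 1.134, -0.075], TCP at [0.143, 0.608, 0.246] pointing down, gripper open.
Joint ranges: [-2.62, 2.62], [-0.44, 2.09], [-1.27, 1.32], [0.08, 2.57], [-1.32, 4.46], [0.12, 2], [-2.74, 2.74]. Speed limits (rad/s): [2.22, 2.22, 3.01, 3.01, 3.14, 3.14, 3.14].

## Interface

Orientations are given as a rotation vector (axis times angle).
In Python, from cell import monitor, imaging, workorder, outline_of gives the robot as it stands.
- The arm moves only by the tool move_arm, never from a script. Its argument "series" is a list of rows, each a list of 6 numbers: the shift along the world's x, y, z in cm, then the turn, a rotation vector about the world's x, y, z in degrees. A call has 1 to 8 rows; each row shifts and turns the commanded pose from where the row before left it; what a row does not reach is not made up. A row lasts 1/10 s, in which the tool goes at most 50 mm and 8.59 degrees, less where a joint would pass 70% of its speed; a pose out of reach is approached as far as the arm can. A call with a gripper value outside its range is refused whole. "grip" is the opening, from 0 (shut) to 1 (fully open), set as the call begins (left out, the last holds). The fingers move at their own pace and stop on an object; "force" is the grip in N (left out, the last holds). Time passes only in rows, so rows that do not move let the fingers close. It gives the time, the measured TCP pose, the force and the opening at its end, in the units of the state.
- monitor.observe(): the state, without advancing time (a new reading comes with each control period).
- imaging.get_image(name): name is "scene" or "top"; returns a dict with "color" (480x640x3 uint8, red, green, blue), "fx", "fy", "cx", "cy" (pixels), "rvec" (rotation vector, rad) and "tvec" (3), from world to camera coordinates, as OpenCV has them. Camera axes: x right, y down, z forward; pixel columns grow to the right and rows downward; lengths in m; the calibration is good to about 2 mm. A picture is of the moment at which its call begins. There is no depth.
- workorder.sign_off(): hands the job in, once; it reports no verdict.
Trained networks look in the newest picture that a camera, given by its name, has taken for a name from the list of things; names that differ only in an ending like _2 or _b are one class to them, and where a whole thing is asked for, a point or a joint stands for the part that bears it (a point fixed in the world has none). Each returns a list of dicts, best first, with "p" (0 to 1); they miss things now and then, are a little off and sometimes report something else, mostly with a low value. They report only what shows in the picture. A call takes as long as a camera call. They do not tell look-alikes from the thing itself.
- outline_of(camera, thing): "mask" (480x640 bool, what is visible of it) and "rect" ([left, top, width, height] in pixels, round what is visible of it).
The state is a dict: "clock": time; "joints": joint angles; "dq": joint speeds; "joint_efforts": joint torques, N m; "position": TCP position; "ee_rot": TCP orientation; "force": force on the tool from outside, world axes, zero at the start; "ft_torque": the same for the moment, N m; "width": opening from 0.0 (shut) to 1.0 (fully open).
Only numpy, scipy, OpenCV 4.12 (cv2) and the standard library are available. Lean on these libraries where they do the work, as an engineer would, in place of code of your own. Each camera call takes 0.05 s, during which the arm holds its last target. There are 200 camera calls.

## Working session

There is one attempt and no reset: what is moved stays moved. The work goes in short steps, Python scripts to look and compute and a tool call to move; the robot and the scene stay as the last step left them, time stands still between calls to the robot, and variables do not carry over. Pictures are saved under pics/ and viewed, about 8 in all and at most 12, crops included, and the job is handed in when it is done.

Besides the shell and the picture viewer there is one more tool, called after "Emit:" by a JSON object that holds its "api" and its "payload". move_arm: Moves the arm, as the interface text tells. Its arguments: {"type":"object","properties":{"series":{"type":"array"},"grip":{"type":"number"},"force":{"type":"number"}},"required":["series"]}

```bash
mkdir -p pics; cat > h.py <<'E'
import numpy as np, cv2
from cell import monitor, imaging, workorder, outline_of
def cam(n):
    d=imaging.get_image(n); R=cv2.Rodrigues(np.array(d["rvec"],float))[0]; d["R"]=R; d["t"]=np.array(d["tvec"],float).ravel(); return d
def ray(d,u,v,z):
    r=d["R"].T@np.array([(u-d["cx"])/d["fx"],(v-d["cy"])/d["fy"],1]); c=-d["R"].T@d["t"]
    return c+r*(z-c[2])/r[2]
def proj(d,p):
    q=d["R"]@np.array(p,float)+d["t"]; return np.array([d["fx"]*q[0]/q[2]+d["cx"],d["fy"]*q[1]/q[2]+d["cy"]])
def save(d,n,crop=None,s=1):
    im=d["color"][...,::-1]
    if crop: x,y,w,h=crop; im=im[y:y+h,x:x+w]
    cv2.imwrite("pics/"+n,cv2.resize(np.ascontiguousarray(im),None,fx=s,fy=s,interpolation=cv2.INTER_CUBIC))
E
python3 - <<'E'
from h import *
a=cam("top");b=cam("scene")
cv2.imwrite("pics/a.png",cv2.resize(np.vstack([a["color"],b["color"]])[...,::-1],(400*1,600)))
save(a,"top.png");save(b,"scene.png")
for n,d in(("top",a),("scene",b)):
    print(n,"cam at",-d["R"].T@d["t"])
    for t in ["unit","drawer_front","knob","shaker","ramekin","tape"]:
        for o in outline_of(n,t)[:4]:
            r=o["rect"];u,v=r[0]+r[2]/2,r[1]+r[3]/2
            print(t,round(o["p"],2),[int(x) for x in r],ray(d,u,v,0.02).round(3))
s=monitor.observe();print(s)
E
```

```text
top cam at [ 0.26356613 -0.02923219  1.32180665]
unit 0.78 [311, 115, 140, 157] [ 0.672 -0.112  0.02 ]
drawer_front 0.86 [315, 223, 98, 47] [ 0.546 -0.086  0.02 ]
drawer_front 0.44 [473, 338, 49, 44] [ 0.334 -0.4    0.02 ]
knob 0.83 [196, 315, 21, 19] [0.332 0.235 0.02 ]
knob 0.62 [246, 271, 21, 20] [0.44 0.14 0.02]
knob 0.43 [195, 213, 28, 25] [0.55  0.264 0.02 ]
shaker 0.67 [134, 239, 24, 23] [0.476 0.394 0.02 ]
ramekin 0.58 [198, 214, 27, 26] [0.549 0.26  0.02 ]
tape 0.94 [472, 338, 48, 47] [ 0.332 -0.396  0.02 ]
scene cam at [1.25672436 0.44850631 0.6502579 ]
unit 0.64 [152, 205, 172, 128] [ 0.669 -0.121  0.02 ]
drawer_front 0.8 [259, 207, 65, 62] [ 0.504 -0.091  0.02 ]
knob 0.78 [424, 254, 17, 23] [0.423 0.239 0.02 ]
knob 0.68 [379, 245, 19, 24] [0.447 0.142 0.02 ]
knob 0.56 [435, 239, 20, 18] [0.338 0.24  0.02 ]
shaker 0.85 [483, 285, 26, 35] [0.468 0.392 0.02 ]
ramekin 0.7 [404, 283, 35, 25] [0.531 0.257 0.02 ]
tape 0.95 [220, 172, 36, 18] [ 0.341 -0.398  0.02 ]
tape 0.22 [257, 203, 68, 62] [ 0.491 -0.101  0.02 ]
{'clock': 0.7, 'joints': array([-1.44260771,  0.43445866,  0.02503194,  1.5732087 , -0.01161678,
        1.13399185, -0.075094  ]), 'dq': array([ 1.17442303e-03,  6.97256226e-04,  8.39989489e-04, -1.36938305e-03,
        2.80664363e-06, -1.48724136e-03, -3.96097990e-05]), 'joint_efforts': array([ 7.93465933e-04, -6.67512703e+01,  9.83470380e-01, -3.14761376e+01,
       -6.09447132e-02,  3.23984830e-02,  1.69282998e-05]), 'position': array([0.14300732, 0.60843202, 0.24576454]), 'ee_rot': array([3.61896010e-01, 3.12066634e+00, 1.23382073e-04]), 'force': array([-0.9829954 ,  0.24183812, -0.52154932]), 'ft_torque': array([-0.03433177, -0.01475938, -0.01539846]), 'width': 0.9996023869948767}
```

View pics/top.png

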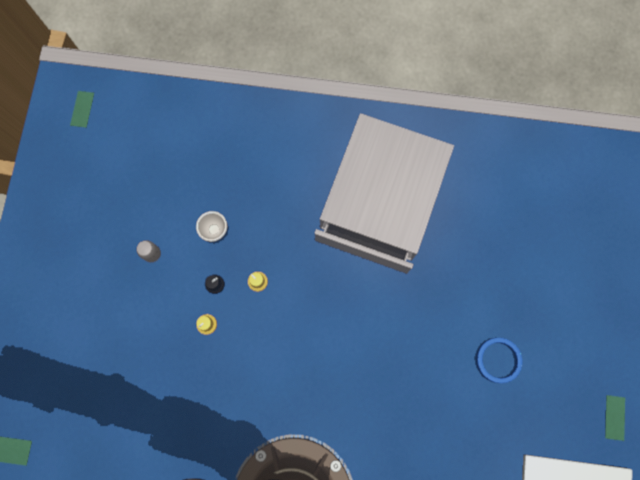

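View pics/scene.png

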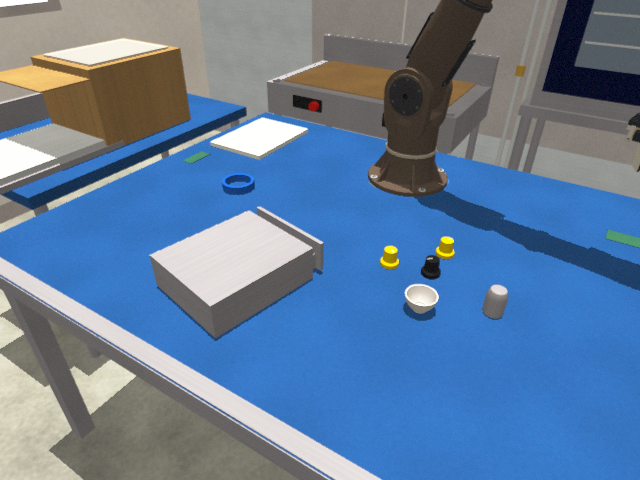

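The top view shows the unit at (385,190) and its front at (364,250). Three things could be taken for the knob: yellow at (257,281), yellow at (206,324) and black at (214,284). I choose the black one, which is at (431,266) in the scene view. Next is a close crop and a measurement.

```bash
cat > m.py <<'E'
from h import *
from scipy.optimize import least_squares
a=cam("top");b=cam("scene")
for n,d,(x,y,w,h) in(("top",a,(190,262,50,45)),("scene",b,(405,245,50,40))):
    im=d["color"][y:y+h,x:x+w].astype(int)
    m=(im.max(2)<60)
    nn,l,st,c=cv2.connectedComponentsWithStats(m.astype(np.uint8))
    i=1+np.argmax(st[1:,4]); u,v=c[i]+[x,y]; print(n,"black",u,v,st[i],ray(d,u,v,0.018).round(4))
    bx=st[i]; print("skirt bottom row pt",ray(d,x+bx[0]+bx[2]/2,y+bx[1]+bx[3],0).round(4))
m=outline_of("top","unit")[0]["mask"];
f=outline_of("top","drawer_front")[0]["mask"]
for nm,k,z in(("unit",m,.084),("front",f,.082)):
    r=cv2.minAreaRect(np.argwhere(k)[:,::-1].astype(np.float32)); p=cv2.boxPoints(r)
    print(nm,p.round(1).tolist(),[ray(a,*q,z)[:2].round(4).tolist() for q in p])
A=cv2.resize(a["color"][100:290,300:470],(537,600),interpolation=cv2.INTER_CUBIC)
B=cv2.resize(a["color"][255:340,190:275],(263,300),interpolation=cv2.INTER_CUBIC)
C=cv2.resize(b["color"][225:310,370:455],(263,300),interpolation=cv2.INTER_CUBIC)
cv2.imwrite("pics/c1.png",np.hstack([A,np.vstack([B,C])])[...,::-1])
E
python3 m.py
```

```text
top black 214.59322033898306 284.8361581920904 [ 16  14  18  17 177] [0.4204 0.2324 0.018 ]
skirt bottom row pt [0.4046 0.2321 0.    ]
scene black 430.9032258064516 268.1516129032258 [ 16  11  19  23 310] [0.4281 0.2369 0.018 ]
skirt bottom row pt [0.4429 0.2443 0.    ]
unit [[311.79998779296875, 239.8000030517578], [358.29998779296875, 110.5999984741211], [455.79998779296875, 145.6999969482422], [409.29998779296875, 274.8999938964844]] [[0.5342, 0.0301], [0.8402, -0.0341], [0.7851, -0.2568], [0.4853, -0.1831]]
front [[311.79998779296875, 239.6999969482422], [319.8999938964844, 217.6999969482422], [416.1000061035156, 253.1999969482422], [408.0, 275.1000061035156]] [[0.5348, 0.0302], [0.5849, 0.0193], [0.5338, -0.1931], [0.4848, -0.1807]]
```

View pics/c1.png

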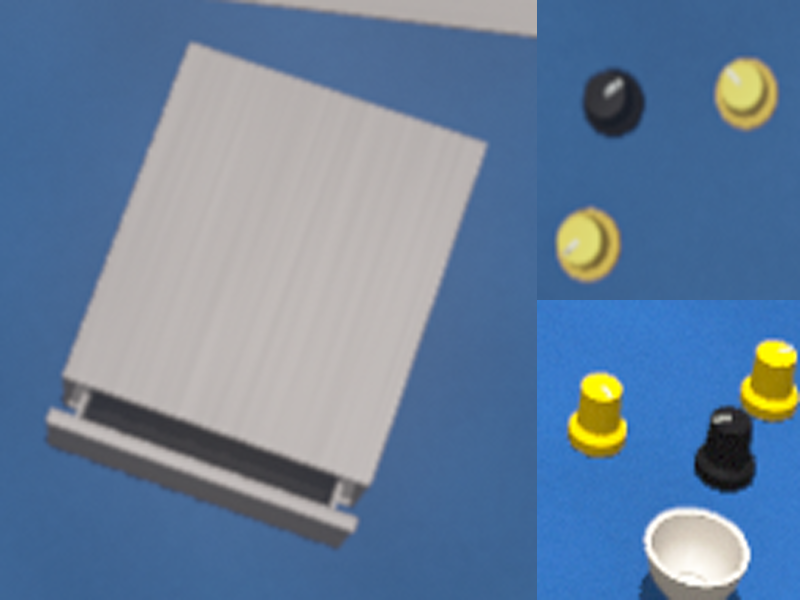

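```bash
cat > f.py <<'E'
from h import *
from scipy.optimize import least_squares
a=cam("top");b=cam("scene")
P=[ray(a,u,v,.084)[:2] for u,v in((360.1,113.3),(454.2,145.3),(417.8,254.2),(320,219.7))]
e=lambda i,j:np.linalg.norm(P[i]-P[j])
print(np.round(P,4),"sides",e(0,1),e(1,2),e(2,3),e(3,0))
for q in ((50,410),(357,518),(47,425),(354,532)):
    print(ray(a,300+q[0]/3.159,100+q[1]/3.159,.082)[:2].round(4))
c=np.mean(P,0); ax=((P[0]+P[1])-(P[2]+P[3])); print("ctr",c,"yaw",np.degrees(np.arctan2(ax[1],ax[0])))
t=np.linspace(0,2*np.pi,60)
pts=np.vstack([np.c_[r*np.cos(t),r*np.sin(t),z+0*t] for r,z in((.022,0),(.022,.01),(.0165,.01),(.015,.042))])
def bb(d,x):
    q=np.array([proj(d,p+[x[0],x[1],0]) for p in pts]);return np.r_[q.min(0),q.max(0)]
obs=np.r_[206,276,224,293,421,256,440,279]
r=least_squares(lambda x:np.r_[bb(a,x),bb(b,x)]-obs,[.42,.234],diff_step=1e-4);print("knob",r.x,r.fun.round(1))
E
python3 f.py
```

```text
[[ 0.8343 -0.0388]
 [ 0.7856 -0.2532]
 [ 0.5317 -0.1967]
 [ 0.5801  0.0184]] sides 0.21985406469540505 0.26010525696836406 0.22048160297158756 0.260568237252175
[0.5574 0.0245]
[ 0.5099 -0.1889]
[0.5468 0.0252]
[ 0.5001 -0.1878]
ctr [ 0.6829091  -0.11756872] yaw -12.62277007728051
knob [0.42341445 0.23531682] [-1.7 -1.9  0.8  1.3 -0.9 -1.6  0.4  0.2]
```

Emit:
{"api": "move_arm", "payload": {"series": [[1.5,-3.5,0,0,0,0.6],[1.9,-4.2,0,0,0,0],[1.9,-4.2,0,0,0,0],[1.9,-4.2,0,0,0,0],[1.9,-4.2,0,0,0,0],[1.9,-4.2,0,0,0,0],[1.9,-4.2,0,0,0,0],[1.9,-4.2,0,0,0,0]], "grip": 0}}

```text
clock: 1.8
position: [0.2915, 0.2777, 0.246]
ee_rot: [0.345, 3.122, 0.001]
force: [0.7, -0.1, -0.4]
width: 0.357
```

Emit:
{"api": "move_arm", "payload": {"series": [[1.9,-4.2,0,0,0,0],[1.9,-4.2,0,0,0,0],[1.9,-4.2,0,0,0,0],[1.9,-4.2,0,0,0,0],[1.9,-4.2,0,0,0,0],[1.9,-4.2,0,0,0,0],[1.9,-4.2,0,0,0,0],[0,0,0,0,0,0]]}}

```text
clock: 2.6
position: [0.4259, -0.0201, 0.2464]
ee_rot: [0.357, 3.118, -0.002]
force: [0.2, 0.3, 0.3]
width: 0.004
```

```bash
python3 -c "
from h import *
s=monitor.observe()
for k in('clock','joints','position','ee_rot','force','width'):print(k,s[k])
print(cv2.Rodrigues(s['ee_rot'])[0].round(3))"
```

```text
clock 2.6
joints [-0.58213558  0.0946062   0.55528414  2.05946789 -0.05708948  0.99976858
  1.34468378]
position [ 0.42587813 -0.02005142  0.24643064]
ee_rot [ 3.57050738e-01  3.11835185e+00 -2.20176981e-03]
force [0.21898353 0.29926759 0.26296627]
width 0.0038227578746855154
[[-0.974  0.226  0.003]
 [ 0.226  0.974 -0.002]
 [-0.003 -0.001 -1.   ]]
```

Emit:
{"api": "move_arm", "payload": {"series": [[0.6,-1.2,-3.3,0,0,0.5],[0.6,-1.2,-3.3,0,0,0],[0.6,-1.1,-3.3,0,0,0],[0.6,-1.2,-3.3,0,0,0],[0.6,0,-3.3,0,0,0],[0,0,-3.0,0,0,0],[0,0,0,0,0,0],[0,0,0,0,0,0]]}}

```text
clock: 3.4
position: [0.4537, -0.0614, 0.051]
ee_rot: [-0.332, -3.123, -0.0]
force: [0.7, -0.8, -0.4]
width: 0.005
```

```bash
python3 - <<'E'
from h import *
s=monitor.observe();p=s['position'];print(s['clock'],p,s['force'],s['ee_rot'])
X=np.array([.976,-.2185]);Y=np.array([.2185,.976]);d=p[:2]-[.524,-.082];print('along X',d@X,'Y',d@Y)
a=cam("top");A=cv2.resize(a["color"][180:300,280:440],(800,600),interpolation=cv2.INTER_CUBIC);cv2.imwrite("pics/c2.png",A[...,::-1])
E
```

```text
3.4 [ 0.45370172 -0.06144794  0.05104793] [ 0.73344596 -0.79700643 -0.37954232] [-3.31952130e-01 -3.12276352e+00 -2.50316615e-05]
along X -0.07310174453767262 Y 0.004698634732331761
```

View pics/c2.png

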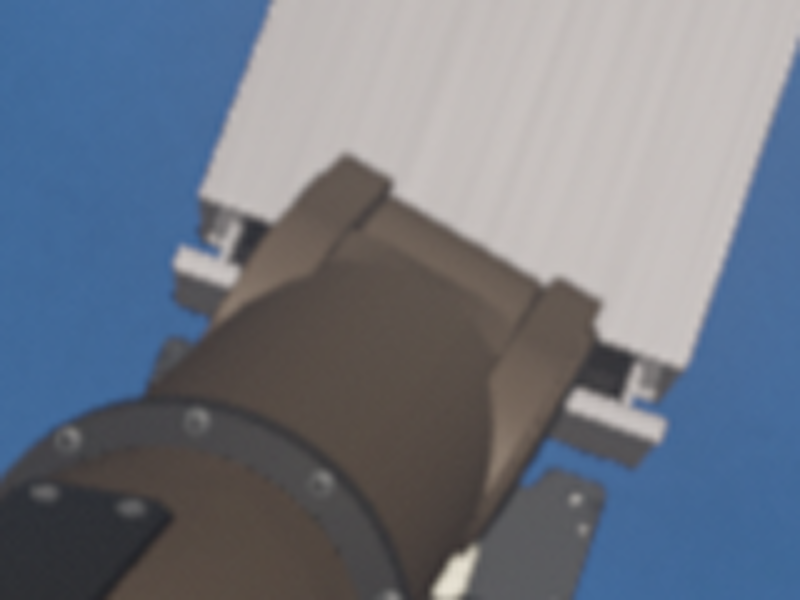

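The wrist stands in front of the drawer front, panel ends at about (205,265) and (615,430) in the crop, with a clear gap. I approach and then creep.

Emit:
{"api": "move_arm", "payload": {"series": [[0.88,-0.72,0,0,0,0],[0.98,-0.22,0,0,0,0],[0.98,-0.22,0,0,0,0],[0.98,-0.22,0,0,0,0],[0.59,-0.13,0,0,0,0],[0.29,-0.06,0,0,0,0],[0.15,-0.03,0,0,0,0],[0.12,-0.03,0,0,0,0]]}}

```text
clock: 4.25
position: [0.5034, -0.0778, 0.0506]
ee_rot: [-0.332, -3.123, -0.0]
force: [-0.6, -0.2, -0.3]
width: 0.004
```

Emit:
{"api": "move_arm", "payload": {"series": [[0.12,-0.03,0,0,0,0],[0.12,-0.03,0,0,0,0],[0.12,-0.03,0,0,0,0],[0.12,-0.03,0,0,0,0]]}}

```text
clock: 4.65
position: [0.5085, -0.079, 0.0508]
ee_rot: [-0.332, -3.124, -0.0]
force: [0.4, 0.5, 0.4]
width: 0.007
```

Emit:
{"api": "move_arm", "payload": {"series": [[0.12,-0.03,0,0,0,0],[0.12,-0.03,0,0,0,0],[0.12,-0.03,0,0,0,0],[0.12,-0.03,0,0,0,0]]}}

```text
clock: 5.05
position: [0.5134, -0.0803, 0.0507]
ee_rot: [0.332, 3.124, 0.0]
force: [0.2, 0.1, 0.2]
width: 0.007
```

Emit:
{"api": "move_arm", "payload": {"series": [[0.1,-0.02,0,0,0,0],[0.1,-0.02,0,0,0,0],[0.1,-0.02,0,0,0,0]]}}

```text
clock: 5.35
position: [0.5151, -0.0807, 0.0505]
ee_rot: [-0.332, -3.122, -0.001]
force: [-5.2, 0.9, 3.6]
width: 0.003
```

Emit:
{"api": "move_arm", "payload": {"series": [[0.12,-0.03,0,0,0,0],[0.12,-0.03,0,0,0,0],[0.12,-0.03,0,0,0,0]]}}

```text
clock: 5.65
position: [0.5186, -0.0814, 0.0505]
ee_rot: [-0.332, -3.121, -0.001]
force: [-5.4, 1.1, 4.8]
width: 0.006
```

Emit:
{"api": "move_arm", "payload": {"series": [[0.1,-0.02,0,0,0,0],[0.1,-0.02,0,0,0,0]]}}

```text
clock: 5.85
position: [0.5206, -0.0819, 0.0505]
ee_rot: [-0.332, -3.121, -0.001]
force: [-5.4, 1.2, 4.9]
width: 0.007
```

Emit:
{"api": "move_arm", "payload": {"series": [[0.1,-0.02,0,0,0,0],[0.1,-0.02,0,0,0,0]]}}

```text
clock: 6.05
position: [0.5225, -0.0823, 0.0505]
ee_rot: [-0.332, -3.121, -0.001]
force: [-6.2, 2.1, 4.5]
width: 0.007
```

Emit:
{"api": "move_arm", "payload": {"series": [[0.1,-0.02,0,0,0,0]]}}

```text
clock: 6.15
position: [0.5235, -0.0826, 0.0505]
ee_rot: [-0.332, -3.121, -0.001]
force: [-5.5, 1.3, 4.3]
width: 0.007
```

Emit:
{"api": "move_arm", "payload": {"series": [[0.1,-0.02,0,0,0,0],[0.1,-0.02,0,0,0,0]]}}

```text
clock: 6.35
position: [0.5255, -0.083, 0.0505]
ee_rot: [-0.332, -3.121, -0.001]
force: [-5.6, 1.2, 4.3]
width: 0.006
```

Emit:
{"api": "move_arm", "payload": {"series": [[0.1,-0.02,0,0,0,0]]}}

```text
clock: 6.45
position: [0.5265, -0.0832, 0.0505]
ee_rot: [-0.332, -3.121, -0.001]
force: [-6.7, 0.2, 4.6]
width: 0.005
```

Emit:
{"api": "move_arm", "payload": {"series": [[0.1,-0.02,0,0,0,0]]}}

```text
clock: 6.55
position: [0.5275, -0.0834, 0.0505]
ee_rot: [-0.332, -3.121, -0.001]
force: [-6.0, 0.4, 4.1]
width: 0.007
```

Emit:
{"api": "move_arm", "payload": {"series": [[0.1,-0.02,0,0,0,0]]}}

```text
clock: 6.65
position: [0.5285, -0.0837, 0.0505]
ee_rot: [-0.332, -3.121, -0.001]
force: [-5.5, 0.8, 3.6]
width: 0.007
```

Emit:
{"api": "move_arm", "payload": {"series": [[0.1,-0.02,0,0,0,0]]}}

```text
clock: 6.75
position: [0.5295, -0.0839, 0.0505]
ee_rot: [-0.332, -3.121, -0.0]
force: [-5.5, 0.0, 3.1]
width: 0.005
```

Emit:
{"api": "move_arm", "payload": {"series": [[0.1,-0.02,0,0,0,0]]}}

```text
clock: 6.85
position: [0.5305, -0.0842, 0.0505]
ee_rot: [-0.332, -3.121, -0.0]
force: [-5.0, 0.6, 4.3]
width: 0.005
```

Emit:
{"api": "move_arm", "payload": {"series": [[0.1,-0.02,0,0,0,0]]}}

```text
clock: 6.95
position: [0.5315, -0.0844, 0.0505]
ee_rot: [-0.332, -3.121, -0.0]
force: [-6.3, -0.3, 3.9]
width: 0.007
```

Emit:
{"api": "move_arm", "payload": {"series": [[0.1,-0.02,0,0,0,0]]}}

```text
clock: 7.05
position: [0.5325, -0.0846, 0.0505]
ee_rot: [-0.332, -3.121, -0.0]
force: [-6.0, 0.6, 4.5]
width: 0.004
```

Emit:
{"api": "move_arm", "payload": {"series": [[0.1,-0.02,0,0,0,0]]}}

```text
clock: 7.15
position: [0.5331, -0.0847, 0.0504]
ee_rot: [-0.332, -3.121, -0.001]
force: [-8.9, 1.1, 6.3]
width: 0.007
```

Emit:
{"api": "move_arm", "payload": {"series": [[0.05,-0.01,0,0,0,0]]}}

```text
clock: 7.25
position: [0.5331, -0.0847, 0.0504]
ee_rot: [-0.332, -3.12, -0.001]
force: [-9.7, 1.5, 7.0]
width: 0.001
```

Emit:
{"api": "move_arm", "payload": {"series": [[0.03,-0.01,0,0,0,0]]}}

```text
clock: 7.35
position: [0.5332, -0.0847, 0.0503]
ee_rot: [-0.332, -3.119, -0.001]
force: [-9.9, 1.6, 6.9]
width: 0.006
```

Emit:
{"api": "move_arm", "payload": {"series": [[-0.3,0.07,0,0,0,0],[-0.6,0.13,0,0,0,0],[-1.0,0.22,0,0,0,0],[-1.2,0.27,0,0,0,0],[-1.2,0.27,0,0,0,0],[-1.4,0.31,0,0,0,0],[-1.4,0.31,0,0,0,0],[-1.4,0.31,0,0,0,0]]}}

```text
clock: 8.15
position: [0.4498, -0.0656, 0.051]
ee_rot: [0.331, 3.123, 0.001]
force: [-1.3, 0.6, 0.6]
width: 0.009
```

Emit:
{"api": "move_arm", "payload": {"series": [[-1.4,0.31,0,0,0,0],[-1.4,0.31,0,0,0,0],[-1.4,0.31,0,0,0,0],[-1.4,0.31,0,0,0,0],[-1.4,0.31,0,0,0,0]]}}

```text
clock: 8.65
position: [0.3807, -0.0503, 0.0512]
ee_rot: [0.331, 3.122, 0.0]
force: [-1.3, 0.5, -0.3]
width: 0.003
```

Emit:
{"api": "move_arm", "payload": {"series": [[0,0,4,0,0,0],[0.3,2.8,4,0,0,0],[0.6,4.2,2.5,0,0,0],[0.6,4.2,0,0,0,0],[0.7,4.2,0,0,0,0],[0.7,4.2,0,0,0,0],[0.7,4.3,0,0,0,0],[0.6,4.3,0,0,0,0]], "grip": 0.65, "force": 12}}

```text
clock: 9.45
position: [0.4229, 0.2337, 0.1563]
ee_rot: [0.331, 3.122, 0.003]
force: [0.5, -0.2, 0.1]
width: 0.633
```

```bash
python3 - <<'E'
from h import *
s=monitor.observe();print(s['clock'],s['position'],s['width'],s['joints'].round(2))
a=cam("top");b=cam("scene")
A=cv2.resize(a["color"][100:320,180:460],(560,440),interpolation=cv2.INTER_CUBIC)
B=b["color"][170:320,200:520];B=cv2.resize(B,(560,262))
cv2.imwrite("pics/c3.png",cv2.resize(np.vstack([A,B]),(478,600))[...,::-1])
E
```

```text
9.45 [0.42287486 0.23370497 0.15627973] 0.6330491242807555 [-1.    0.33  0.5   2.05 -0.21  0.81  0.98]
```

View pics/c3.png

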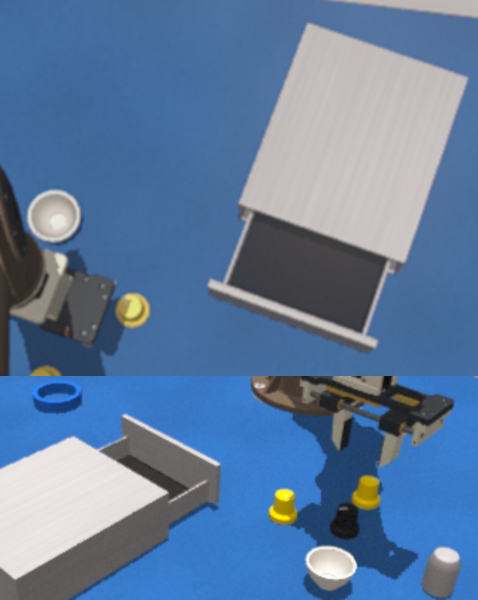

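The drawer is ajar (lower right of the crop) and the fingers are above the black knob at (345,520). I descend to grasp it.

Emit:
{"api": "move_arm", "payload": {"series": [[0.05,0.15,-3,0,0,0],[0,0,-3,0,0,0],[0,0,-2.5,0,0,0],[0,0,-2,0,0,0],[0,0,-1.1,0,0,0],[0,0,-0.5,0,0,0],[0,0,0,0,0,0]]}}

```text
clock: 10.25
position: [0.4233, 0.2328, 0.0349]
ee_rot: [0.332, 3.124, 0.0]
force: [-0.2, -0.2, 0.0]
width: 0.647
```

Emit:
{"api": "move_arm", "payload": {"series": [[0,0,0,0,0,0],[0,0,0,0,0,0],[0,0,0,0,0,0],[0,0,0,0,0,0],[0,0,0,0,0,0],[0,0,0,0,0,0]], "grip": 0, "force": 12}}

```text
clock: 10.85
position: [0.4234, 0.2332, 0.0351]
ee_rot: [0.332, 3.124, 0.001]
force: [-0.3, 1.2, 6.6]
width: 0.346
```

Emit:
{"api": "move_arm", "payload": {"series": [[0,0,0.5,0,0,0],[0,0,2,0,0,0],[0,0,3.5,0,0,0],[0,0,3.5,0,0,0],[0.4,-1.5,2.0,0,0,0],[0.8,-3,0,0,0,0],[1,-3.8,0,0,0,0],[1,-3.8,0,0,0,0]]}}

```text
clock: 11.65
position: [0.4552, 0.111, 0.1502]
ee_rot: [0.33, 3.124, 0.001]
force: [0.5, -0.1, -0.4]
width: 0.342
```

Emit:
{"api": "move_arm", "payload": {"series": [[1,-3.8,0,0,0,0],[1,-3.8,0,0,0,0],[1,-3.8,0,0,0,0],[1,-3.8,0,0,0,0],[0.7,-2.5,0,0,0,0],[0.3,-1.3,0,0,0,0],[0,0,0,0,0,0]]}}

```text
clock: 12.35
position: [0.5051, -0.0796, 0.1498]
ee_rot: [-0.337, -3.123, 0.001]
force: [0.0, 0.4, -1.0]
width: 0.341
```

```bash
python3 - <<'E'
from h import *
s=monitor.observe();print(s['clock'],s['position'],s['width'],s['force'],s['ee_rot'])
a=cam("top");b=cam("scene")
A=cv2.resize(a["color"][150:300,260:460],(600,300*3//2),interpolation=cv2.INTER_CUBIC)[:380]
for p in [(.4459,-.0645,.082),(.5054,-.0778,.012)]:print(proj(a,p),proj(b,p))
B=cv2.resize(b["color"][140:320,190:390],(600,540))
cv2.imwrite("pics/c4.png",B[...,::-1])
E
```

```text
12.35 [ 0.50506837 -0.07964118  0.14979093] 0.3407826030227845 [ 0.03469099  0.43284086 -1.02685009] [-3.36520412e-01 -3.12345154e+00  9.58321691e-04]
[351.01615744 286.33762305] [313.99342445 209.73818717]
[358.64093588 265.27133863] [296.11428639 243.44020599]
```

View pics/c4.png

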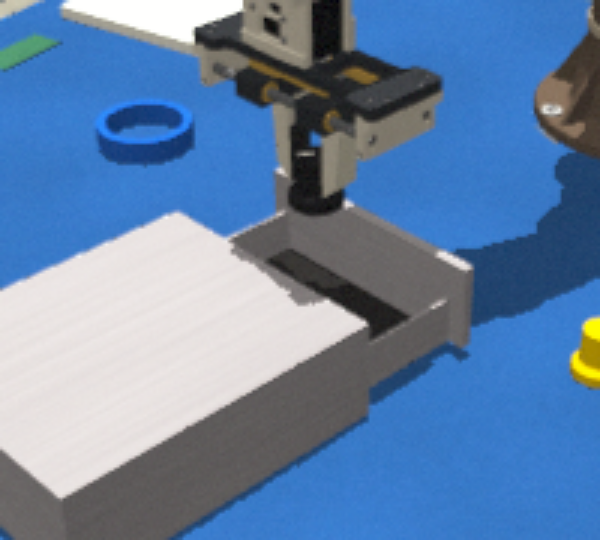

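The knob hangs upright over the drawer opening, skirt at (315,205) in the crop. I lower it.

Emit:
{"api": "move_arm", "payload": {"series": [[0,0.1,-2.5,0,0,0],[0,0,-2.5,0,0,0],[0,0,-2.0,0,0,0],[0,0,-1.5,0,0,0],[0,0,-1.0,0,0,0],[0,0,-0.5,0,0,0],[0,0,0,0,0,0]]}}

```text
clock: 13.15
position: [0.505, -0.0762, 0.0495]
ee_rot: [-0.33, -3.123, -0.0]
force: [-0.2, -0.9, -0.8]
width: 0.346
```

Emit:
{"api": "move_arm", "payload": {"series": [[0,0,-0.15,0,0,0],[0,0,-0.1,0,0,0],[0,0,0,0,0,0]]}}

```text
clock: 13.45
position: [0.5055, -0.0771, 0.0476]
ee_rot: [0.332, 3.123, 0.0]
force: [-0.0, 0.7, -0.9]
width: 0.345
```

Emit:
{"api": "move_arm", "payload": {"series": [[0,0,-0.08,0,0,0],[0,0,0,0,0,0]]}}

```text
clock: 13.65
position: [0.5055, -0.0771, 0.0471]
ee_rot: [0.332, 3.123, 0.001]
force: [-2.4, -0.1, 7.1]
width: 0.345
```

Contact with the floor. I open gently and rise.

Emit:
{"api": "move_arm", "payload": {"series": [[0,0,0,0,0,0],[0,0,0,0,0,0],[0,0,0,0,0,0],[0,0,0,0,0,0]], "grip": 0.6}}

```text
clock: 14.05
position: [0.5052, -0.0771, 0.0464]
ee_rot: [-0.332, -3.124, 0.0]
force: [0.5, -0.8, 0.5]
width: 0.59
```

Emit:
{"api": "move_arm", "payload": {"series": [[0,0,0.5,0,0,0],[0,0,1.5,0,0,0],[0,0,3,0,0,0],[0,0,3.5,0,0,0],[0,0,3.5,0,0,0],[-2,0.45,0,0,0,0],[-3.5,0.8,0,0,0,0],[-4,0.9,0,0,0,0]]}}

```text
clock: 14.85
position: [0.4099, -0.0556, 0.1668]
ee_rot: [0.332, 3.123, -0.0]
force: [-0.3, 0.2, -0.1]
width: 0.598
```

Emit:
{"api": "move_arm", "payload": {"series": [[-2.5,0.5,0,0,0,0],[-0.5,0.1,0,0,0,0],[0,0,0,0,0,0],[0,0,0,0,0,0]], "grip": 0}}

```text
clock: 15.25
position: [0.3816, -0.0497, 0.1669]
ee_rot: [0.331, 3.122, 0.0]
force: [-0.2, -0.3, 0.3]
width: 0.296
```

```bash
python3 - <<'E'
from h import *
s=monitor.observe();print(s['clock'],s['position'],s['width'],s['force'],s['joints'].round(2))
a=cam("top");b=cam("scene")
A=cv2.resize(a["color"][170:320,280:440],(400,375),interpolation=cv2.INTER_CUBIC)
B=cv2.resize(b["color"][170:320,230:390],(400,375),interpolation=cv2.INTER_CUBIC)
cv2.imwrite("pics/c5.png",np.hstack([A,B])[...,::-1])
E
```

```text
15.25 [ 0.38157493 -0.04966002  0.16692152] 0.29641902886236127 [-0.19276778 -0.26519219  0.34190124] [-0.55  0.14  0.61  2.26 -0.12  0.77  1.51]
```

View pics/c5.png

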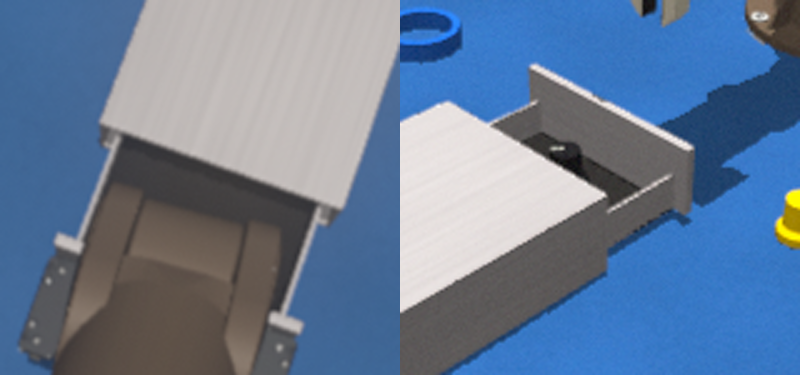

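The knob stands upright in the drawer, at (565,155) on the right. I go down in front of the panel to close it.

Emit:
{"api": "move_arm", "payload": {"series": [[0,0,-2,0,0,0],[0,0,-3,0,0,0],[0,0,-3,0,0,0],[0,0,-2.4,0,0,0],[0,0,-1.2,0,0,0],[0.6,-0.13,0,0,0,0],[1.0,-0.22,0,0,0,0],[1.0,-0.22,0,0,0,0]]}}

```text
clock: 16.15
position: [0.4083, -0.0557, 0.0511]
ee_rot: [0.332, 3.122, -0.0]
force: [0.2, 0.2, -0.0]
width: 0.004
```

Emit:
{"api": "move_arm", "payload": {"series": [[0.8,-0.18,0,0,0,0],[0.5,-0.11,0,0,0,0],[0.3,-0.07,0,0,0,0],[0.15,-0.03,0,0,0,0],[0.1,-0.02,0,0,0,0],[0.1,-0.02,0,0,0,0]]}}

```text
clock: 16.75
position: [0.4254, -0.0595, 0.0504]
ee_rot: [-0.332, -3.124, -0.0]
force: [-1.0, -0.2, -0.2]
width: 0.008
```

Emit:
{"api": "move_arm", "payload": {"series": [[0.1,-0.02,0,0,0,0],[0.1,-0.02,0,0,0,0],[0.1,-0.02,0,0,0,0],[0.1,-0.02,0,0,0,0],[0.1,-0.02,0,0,0,0]]}}

```text
clock: 17.25
position: [0.4308, -0.0606, 0.0504]
ee_rot: [-0.332, -3.124, -0.0]
force: [-1.1, -0.5, 0.6]
width: 0.009
```

Emit:
{"api": "move_arm", "payload": {"series": [[0.1,-0.02,0,0,0,0],[0.1,-0.02,0,0,0,0],[0.1,-0.02,0,0,0,0],[0.1,-0.02,0,0,0,0],[0.1,-0.02,0,0,0,0],[0.1,-0.02,0,0,0,0],[0.1,-0.02,0,0,0,0]]}}

```text
clock: 17.95
position: [0.4376, -0.062, 0.0504]
ee_rot: [-0.332, -3.124, -0.0]
force: [-3.4, 0.5, 2.0]
width: 0.005
```

Emit:
{"api": "move_arm", "payload": {"series": [[0.12,-0.03,0,0,0,0],[0.12,-0.03,0,0,0,0],[0.12,-0.03,0,0,0,0],[0.12,-0.03,0,0,0,0]]}}

```text
clock: 18.35
position: [0.4421, -0.063, 0.0503]
ee_rot: [-0.332, -3.123, -0.0]
force: [-3.8, 0.6, -0.3]
width: 0.011
```

Emit:
{"api": "move_arm", "payload": {"series": [[0.13,-0.03,0,0,0,0],[0.13,-0.03,0,0,0,0],[0.13,-0.03,0,0,0,0],[0.13,-0.03,0,0,0,0],[0.13,-0.03,0,0,0,0],[0.13,-0.03,0,0,0,0],[0.13,-0.03,0,0,0,0],[0.13,-0.03,0,0,0,0]]}}

```text
clock: 19.15
position: [0.453, -0.0655, 0.0504]
ee_rot: [-0.332, -3.124, -0.0]
force: [-3.8, 1.9, -2.4]
width: 0.006
```

Emit:
{"api": "move_arm", "payload": {"series": [[0.13,-0.03,0,0,0,0],[0.13,-0.03,0,0,0,0],[0.13,-0.03,0,0,0,0],[0.13,-0.03,0,0,0,0],[0.13,-0.03,0,0,0,0],[0.13,-0.03,0,0,0,0],[0.13,-0.03,0,0,0,0],[0.13,-0.03,0,0,0,0]]}}

```text
clock: 19.95
position: [0.4634, -0.0679, 0.0504]
ee_rot: [-0.332, -3.124, -0.0]
force: [-3.3, 3.3, -2.9]
width: 0.007
```

Emit:
{"api": "move_arm", "payload": {"series": [[0.13,-0.03,0,0,0,0],[0.13,-0.03,0,0,0,0],[0.13,-0.03,0,0,0,0],[0.13,-0.03,0,0,0,0],[0.13,-0.03,0,0,0,0],[0.13,-0.03,0,0,0,0],[0.13,-0.03,0,0,0,0],[0.13,-0.03,0,0,0,0]]}}

```text
clock: 20.75
position: [0.4738, -0.0703, 0.0504]
ee_rot: [-0.332, -3.124, -0.0]
force: [-4.4, 3.3, -2.6]
width: 0.007
```

Emit:
{"api": "move_arm", "payload": {"series": [[0.13,-0.025,0,0,0,0],[0.13,-0.025,0,0,0,0],[0.13,-0.028,0,0,0,0],[0.13,-0.028,0,0,0,0],[0.13,-0.028,0,0,0,0],[0.13,-0.028,0,0,0,0],[0.13,-0.028,0,0,0,0],[0.13,-0.028,0,0,0,0]]}}

```text
clock: 21.55
position: [0.4841, -0.0726, 0.0504]
ee_rot: [-0.332, -3.124, 0.0]
force: [-4.9, 2.3, -1.9]
width: 0.006
```

Emit:
{"api": "move_arm", "payload": {"series": [[0.13,-0.028,0,0,0,0],[0.13,-0.028,0,0,0,0],[0.13,-0.028,0,0,0,0],[0.13,-0.028,0,0,0,0],[0.13,-0.028,0,0,0,0],[0.13,-0.028,0,0,0,0],[0.13,-0.028,0,0,0,0],[0.13,-0.028,0,0,0,0]]}}

```text
clock: 22.35
position: [0.4942, -0.075, 0.0504]
ee_rot: [-0.332, -3.123, 0.0]
force: [-4.2, 2.1, -1.2]
width: 0.003
```

Emit:
{"api": "move_arm", "payload": {"series": [[0.13,-0.028,0,0,0,0],[0.13,-0.028,0,0,0,0],[0.13,-0.028,0,0,0,0],[0.13,-0.028,0,0,0,0],[0.13,-0.028,0,0,0,0],[0.13,-0.028,0,0,0,0],[0.13,-0.028,0,0,0,0],[0.13,-0.028,0,0,0,0]]}}

```text
clock: 23.15
position: [0.5044, -0.0773, 0.0504]
ee_rot: [-0.332, -3.123, 0.0]
force: [-6.2, 2.8, -0.0]
width: 0.005
```

Emit:
{"api": "move_arm", "payload": {"series": [[0.13,-0.028,0,0,0,0],[0.13,-0.028,0,0,0,0],[0.13,-0.028,0,0,0,0],[0.13,-0.028,0,0,0,0],[0.13,-0.028,0,0,0,0],[0.13,-0.028,0,0,0,0],[0.13,-0.028,0,0,0,0],[0.13,-0.028,0,0,0,0]]}}

```text
clock: 23.95
position: [0.5146, -0.0796, 0.0504]
ee_rot: [-0.333, -3.123, 0.0]
force: [-8.0, 2.2, 2.1]
width: 0.002
```

Emit:
{"api": "move_arm", "payload": {"series": [[0.1,-0.02,0,0,0,0],[0.1,-0.02,0,0,0,0],[0.1,-0.02,0,0,0,0],[0.1,-0.02,0,0,0,0]]}}

```text
clock: 24.35
position: [0.5189, -0.0806, 0.0504]
ee_rot: [-0.333, -3.123, 0.001]
force: [-6.7, -0.3, -0.5]
width: 0.003
```

Emit:
{"api": "move_arm", "payload": {"series": [[0.1,-0.02,0,0,0,0],[0.1,-0.02,0,0,0,0],[0.1,-0.02,0,0,0,0]]}}

```text
clock: 24.65
position: [0.522, -0.0813, 0.0504]
ee_rot: [-0.333, -3.123, 0.001]
force: [-6.9, 1.0, 0.4]
width: 0.004
```

Emit:
{"api": "move_arm", "payload": {"series": [[0.1,-0.02,0,0,0,0],[0.1,-0.02,0,0,0,0]]}}

```text
clock: 24.85
position: [0.5239, -0.0817, 0.0504]
ee_rot: [-0.333, -3.123, 0.001]
force: [-5.8, 0.9, 0.1]
width: 0.007
```

Emit:
{"api": "move_arm", "payload": {"series": [[0.1,-0.02,0,0,0,0],[0.1,-0.02,0,0,0,0],[0.1,-0.02,0,0,0,0],[0,0,0,0,0,0]]}}

```text
clock: 25.25
position: [0.5271, -0.0825, 0.0504]
ee_rot: [-0.333, -3.124, 0.001]
force: [-5.1, -0.1, -0.5]
width: 0.004
```

Emit:
{"api": "move_arm", "payload": {"series": [[-0.1,0.02,0,0,0,0],[-0.2,0.04,0,0,0,0],[-0.3,0.07,0,0,0,0],[-0.3,0.07,0,0,0,0],[-0.3,0.07,0,0,0,0],[-0.3,0.07,0,0,0,0],[-0.3,0.07,0,0,0,0],[-0.4,0.09,0,0,0,0]]}}

```text
clock: 26.05
position: [0.5061, -0.0765, 0.0508]
ee_rot: [0.331, 3.122, 0.0]
force: [0.3, -0.6, -0.4]
width: 0.007
```

Force is zero 8 mm in front of shut, so the drawer has stayed. I back off, rise, clear the view and check.

Emit:
{"api": "move_arm", "payload": {"series": [[-1,0.22,0,0,0,0],[-2,0.44,0,0,0,0],[-3,0.66,0,0,0,0],[-3,0.66,2,0,0,0],[-1,0.2,4,0,0,0],[0,2,4,0,0,0],[0,4,2,0,0,0],[0,4.5,0,0,0,0]]}}

```text
clock: 26.85
position: [0.4064, 0.051, 0.1732]
ee_rot: [0.335, 3.118, 0.006]
force: [0.8, 1.2, -0.4]
width: 0.007
```

Emit:
{"api": "move_arm", "payload": {"series": [[0,4.5,0,0,0,0],[0,4.5,0,0,0,0],[0,4.5,0,0,0,0],[0,3,0,0,0,0],[0,0,0,0,0,0]]}}

```text
clock: 27.35
position: [0.4044, 0.2196, 0.1702]
ee_rot: [0.322, 3.125, 0.002]
force: [-0.6, -0.1, -0.2]
width: 0.004
```

```bash
python3 - <<'E'
from h import *
s=monitor.observe();print(s['clock'],s['position'],s['force'])
a=cam("top");b=cam("scene")
A=cv2.resize(a["color"][100:400,120:540],(420,300));B=cv2.resize(b["color"][140:340,140:540],(420,210))
C=cv2.resize(a["color"][190:290,300:440],(370,264),interpolation=cv2.INTER_CUBIC)
D=cv2.resize(b["color"][190:290,220:360],(370,246),interpolation=cv2.INTER_CUBIC)
cv2.imwrite("pics/c6.png",np.hstack([np.vstack([A,B]),np.vstack([C,D])])[...,::-1])
for t in ["shaker","ramekin","tape","knob"]:
  for o in outline_of("top",t)[:3]:
    if o["p"]>.4:print(t,round(o["p"],2),[int(x) for x in o["rect"]])
E
```

```text
27.35 [0.40438152 0.21963548 0.17024888] [-0.64611159 -0.05503704 -0.24736952]
ramekin 0.56 [197, 214, 29, 26]
tape 0.91 [471, 336, 52, 45]
knob 0.77 [192, 313, 26, 18]
knob 0.57 [248, 273, 20, 20]
```

View pics/c6.png

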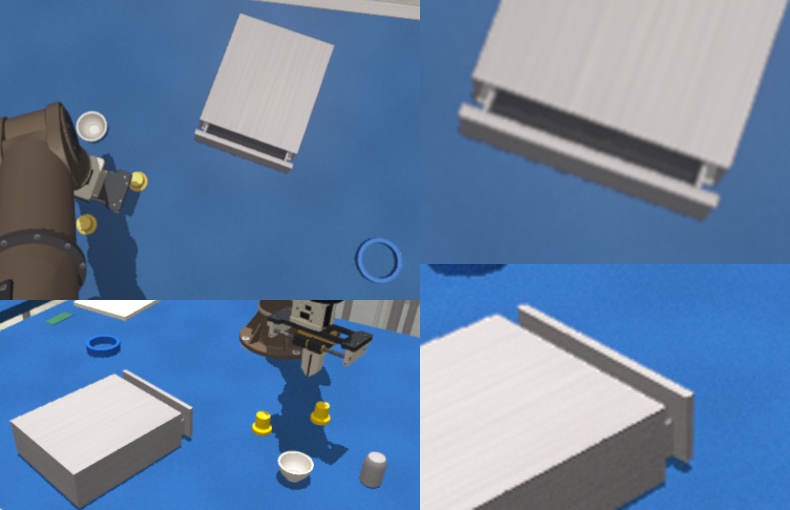

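The drawer is shut, with the front at (245,150) as in the first picture. The yellow knobs, ramekin, shaker and tape are where they were, and the arm is clear. I hand in.

```bash
python3 -c "
from cell import workorder; print(workorder.sign_off())"
```

```text
the job is handed in; nothing more can be done
None
```

The drawer was opened through its touch latch, the black knob was stood in it, and the drawer was pushed shut again, all in about 27 s of the 72 s allowed. The job is handed in.

- **Opening:** I pushed the front in about 19 mm, to its stop. I read about 10 N of push there. With the upward friction force on the fingers counted in, it was about 12 N. The drawer then sprang ajar.
- **Knob:** It was gripped round its upper part and set down in the drawer. A picture showed it standing upright before I closed the front.
- **Closing:** I pushed at 10–13 mm/s to about 13 mm past shut, with readings up to about 8.5 N. The drawer came back to shut and stayed there when I drew back.

**Last checks:** The final pictures show the drawer front where it was at the start. Both yellow knobs, the shaker, the ramekin and the tape look unmoved, and the arm is clear of everything.

**Not confirmed:**
- The network did not report the shaker in the last top view. I saw it in the scene view only.
- The knob cannot be seen in the shut drawer, so I could not check that it stayed upright through the closing.
- Forces were read only at the end of each move, so a short peak between readings would not show.

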